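# Charge check of one battery at the parts counter

### The arm

A 6-joint arm with a two-finger parallel gripper is mounted at the origin on the work surface. World frame = base frame: x ahead of the robot, y to its left, z up, the work surface at z = 0. Lengths are in m, angles in rad, forces in N, time in s.
With the tool pointing down it reaches from about 0.325 to 0.925 m from the base axis. Payload 3.1 kg.
Tool frame: the origin (TCP) lies midway between the tips of the shut fingers; the grasp point (between the pads) lies 19 mm behind it; z points along the fingers, y is the line along which they close (so a half turn about z gives the same grasp; the last joint's range is limited). The gripper opens to 85 mm and grips with 20 to 120 N. Pads are 22 mm wide; open, the fingers measure 114 mm over their backs; the gripper's body (76 mm by 85 mm) begins 54 mm behind the grasp point. The pads swing forward as they close: fully open they stand 13 mm farther back than shut.
Start: joints at [-1.456, 0.217, 1.613, -0, 1.311, -0.112], TCP at [0.141, -0.609, 0.197] pointing down, gripper open.
Joint ranges: [-2.75, 2.75], [-0.78, 2.1], [0.31, 2.55], [-1.13, 4.27], [0.13, 2.63], [-2.58, 2.58]. Speed limits (rad/s): [2.79, 2.79, 3.14, 3.14, 3.14, 3.14].

### API

Orientations are given as a rotation vector (axis times angle).
In Python, from cell import r gives the robot as it stands.
- The arm moves only by the shell command python3 -m creep 'ROWS' [FORCE]. ROWS is JSON, a list of rows, each a list of 3 entries, a list of its own where there are three numbers: the turn, a rotation vector about the tool's x, y, z in degrees, then the shift along the tool's x, y, z in cm, then the gripper command: -1 is shut, 1 is fully open, values between are in proportion. A call has 1 to 5 rows; each row is the pose to reach, as a shift and turn from the pose commanded when the call began, along the tool's axes at that moment; what a row does not reach only later rows make up. A row lasts 1/12 s, in which the tool goes at most 41.7 mm and 7.16 degrees, less where a joint would pass 70% of its speed; a pose out of reach is approached as far as the arm can. A call with a gripper value outside its range is refused whole. The fingers move at their own pace and stop on an object; FORCE is the grip in N (left out, the last holds). Time passes only in rows, so rows that repeat a pose let the fingers close. It gives the time, the measured TCP pose, the force, the opening and the grip force at its end, in the units of the state.
- r.get_state(): the state, without advancing time (a new reading comes with each control period).
- r.camera(name): name is "scene" or "top" or "wrist"; returns a dict with "img" (420x560x3 uint8, blue, green, red), "z_map" (420x560 float32, m along the optical axis (not along the pixel's ray), 0 where there is no reading), "fx", "fy", "cx", "cy" (pixels), "origin" and "attitude" of the camera in the world. Camera axes: x right, y down, z forward; pixel columns grow to the right and rows downward; lengths in m; the calibration is good to about 2 mm. A picture is of the moment at which its call begins.
- r.hand_in(): hands the job in; it is judged then, once.
The state is a dict: "time": time; "qpos": joint angles; "qd": joint speeds; "tau": joint torques, N m; "tcp_pos": TCP position; "tool_rot": TCP orientation; "force": force on the tool from outside, world axes, zero at the start; "wrist_torque": the same for the moment, N m; "grip_width": finger opening in m; "grasp_force": force on a finger pad.
Only numpy, scipy, OpenCV 4.12 (cv2) and the standard library are available. Lean on these libraries where they do the work, as an engineer would, in place of code of your own. Each camera call takes 0.05 s, during which the arm holds its last target. There are 200 camera calls.

### The job

Check the charge of the battery with the green lid: with a fingertip press its white test button all the way down, lightly, keep it down for about a second, then let it come back up. Then log the check by pressing the green key on the grey console all the way down and letting it up. Touch neither the other two batteries nor the other two keys, leave everything else where it is, do not lift or shift the green battery, and finish with the hand clear.

Things in the scene. Friction and masses are not known exactly. Their poses are not given: they have to be found in the camera images.
- battery_green: loose sealed battery, black case with a green lid and a green stripe on its label, about 2.3 kg, 151 (own x) x 65 (own y) x 95 mm tall (lid top; a terminal stud near each end of the lid, 61 mm from the centre, rises 11 mm more). Origin at the centre of its underside, z up
- test_green_top (a point): centre of the top face of the white round test button in the middle of the green lid: cap 26 mm across on a 42 mm grey collar 12 mm high; the face stands 23 mm above the lid (118 mm above the counter) when up. Moves with the cap
- test_green (a joint): how far the green-lidded battery's test button is pressed straight down: 0 up, 0.007 m fully down; spring, starts to move at about 1.5 N, fully down at 5 N, comes up by itself
- battery_yellow: loose sealed battery, black case with a yellow lid and a yellow stripe on its label, about 2.3 kg, 151 (own x) x 65 (own y) x 95 mm tall (lid top; a terminal stud near each end of the lid, 61 mm from the centre, rises 11 mm more). Origin at the centre of its underside, z up
- test_yellow_top (a point): centre of the top face of the white round test button in the middle of the yellow lid: cap 26 mm across on a 42 mm grey collar 12 mm high; the face stands 23 mm above the lid (118 mm above the counter) when up. Moves with the cap
- test_yellow (a joint): how far the yellow-lidded battery's test button is pressed straight down: 0 up, 0.007 m fully down; spring, starts to move at about 1.5 N, fully down at 5 N, comes up by itself
- battery_blue: loose sealed battery, black case with a blue lid and a blue stripe on its label, about 2.3 kg, 151 (own x) x 65 (own y) x 95 mm tall (lid top; a terminal stud near each end of the lid, 61 mm from the centre, rises 11 mm more). Origin at the centre of its underside, z up
- test_blue_top (a point): centre of the top face of the white round test button in the middle of the blue lid: cap 26 mm across on a 42 mm grey collar 12 mm high; the face stands 23 mm above the lid (118 mm above the counter) when up. Moves with the cap
- test_blue (a joint): how far the blue-lidded battery's test button is pressed straight down: 0 up, 0.007 m fully down; spring, starts to move at about 1.5 N, fully down at 5 N, comes up by itself
- console: grey stock console fixed to the counter, 90 (own x) x 170 (own y) x 45 mm tall, with a dark display strip along its far (+x) edge and a row of three coloured keys on top, from +y to -y: green, yellow, blue, 50 mm apart, 15 mm towards -x of the middle. Origin at the centre of its underside
- key_green_top (a point): centre of the top face of the console's round green key: cap 24 mm across on a 40 mm black collar 12 mm high; the face stands 22 mm above the console's top (67 mm above the counter) when up. Moves with the cap
- key_green (a joint): how far the green key is pressed straight down: 0 up, 0.006 m fully down; spring, starts to move at about 1.5 N, fully down at 5 N, comes up by itself
- key_yellow_top (a point): centre of the top face of the console's round yellow key: cap 24 mm across on a 40 mm black collar 12 mm high; the face stands 22 mm above the console's top (67 mm above the counter) when up. Moves with the cap
- key_yellow (a joint): how far the yellow key is pressed straight down: 0 up, 0.006 m fully down; spring, starts to move at about 1.5 N, fully down at 5 N, comes up by itself
- key_blue_top (a point): centre of the top face of the console's round blue key: cap 24 mm across on a 40 mm black collar 12 mm high; the face stands 22 mm above the console's top (67 mm above the counter) when up. Moves with the cap
- key_blue (a joint): how far the blue key is pressed straight down: 0 up, 0.006 m fully down; spring, starts to move at about 1.5 N, fully down at 5 N, comes up by itself
- can: upright round spray can with a red label, 60 mm across, 150 mm tall, loose bystander; origin at the centre of its underside
- carton: small closed cardboard carton, 80 x 60 x 45 mm, loose bystander; origin at the centre of its underside
- screwdriver: red-handled screwdriver lying flat, 200 mm long, 26 mm thick, loose bystander; origin at the middle of its length, on the counter
- wrench: steel wrench lying flat, 180 mm long, loose bystander; origin at the middle of its length, on the counter
Mind the look-alikes: they are no part of the job. Leave any purple look-alike of the battery_yellow alone. What is shaped like the battery_blue but orange is not meant.

How it is judged:
By the outcome, as a careful person would: the job done as asked, in the order asked, and still so for the second after the job is handed in, with the robot touching nothing.
It also fails if it takes over 37 s, if anything falls off the work surface, if the arm or the gripper's body presses on something with over 40 N, if the wrist force passes 120 N, or if a joint passes its speed limit or range.

## Working session

There is one attempt and no reset: what is moved stays moved. The work goes in short steps, Python scripts to look and compute and a shell command to move; the robot and the scene stay as the last step left them, time stands still between calls to the robot, and variables do not carry over. Pictures are saved under pics/ and viewed, at most 10 in all, crops included, and the job is handed in when it is done.

```bash
mkdir -p pics; ls; python3 - <<'E'
from cell import r
import cv2,numpy as np
for n in ("scene","top"):
    c=r.camera(n); cv2.imwrite(f"pics/{n}1.png",c["img"]); np.savez(f"{n}1.npz",**c)
    print(n,c["fx"],c["cx"],c["cy"],c["origin"],c["attitude"])
s=r.get_state(); print(s)
E
```

```text
pics
scene 524.3972490989893 269.34884843829093 205.51752870291145 [1.2138239  0.55428969 1.26337119] [-1.21104748 -2.43703819  0.85698253]
top 523.2186163104725 272.8364191513865 214.05271082463855 [ 0.21480458 -0.02021984  1.57958241] [-2.13616272  2.15478496 -0.16769377]
{'time': 0.1, 'qpos': array([-1.45618581e+00,  2.17700333e-01,  1.61481111e+00,  3.26435148e-05,
        1.31129673e+00, -1.12179717e-01]), 'qd': array([ 9.55281227e-04, -1.12692881e-03, -3.48311925e-03,  8.03521819e-05,
       -7.21997517e-04, -2.07952858e-04]), 'tau': array([-7.99182708e-04, -3.98076940e+01, -3.04969275e+01, -2.05410433e-04,
        4.26109720e-03,  1.21312505e-05]), 'tcp_pos': array([ 0.14048151, -0.60816123,  0.19566597]), 'tool_rot': array([-3.11921644e+00, -3.55214487e-01, -4.52831915e-05]), 'force': array([-0.81666964,  0.19064758, -0.61745416]), 'wrist_torque': array([ 0.00046466, -0.01949659, -0.00652131]), 'grasp_force': 0.0, 'grip_width': 0.08546910586452948}
```

View pics/scene1.png

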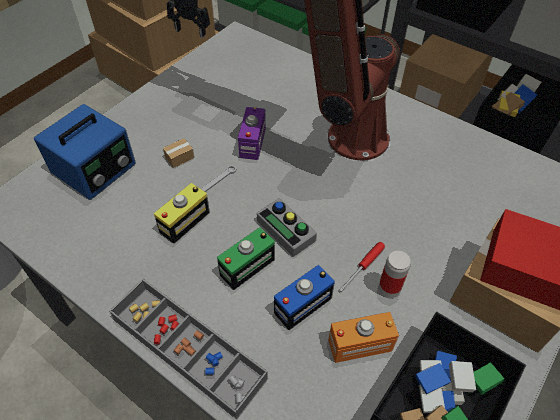

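View pics/top1.png

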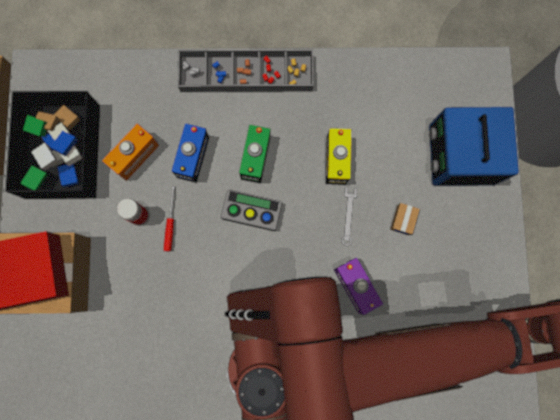

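The top view shows the green battery's button near pixel (255,150) and the console's green key near (233,210). The arm is clear of both.

```bash
cat > h.py <<'E'
import cv2,numpy as np
from scipy.spatial.transform import Rotation as R
def ray(c,u,v,z):
    A=np.array(c["attitude"]); A=R.from_rotvec(A).as_matrix() if A.shape==(3,) else A
    d=A@np.array([(u-c["cx"])/c["fx"],(v-c["cy"])/c["fy"],1]); o=np.array(c["origin"])
    return o+d*(z-o[2])/d[2]
def blob(img,kind,u,v,w):
    x0,y0=u-w,v-w; p=img[y0:v+w,x0:u+w]; h=cv2.cvtColor(p,cv2.COLOR_BGR2HSV)
    m=cv2.inRange(h,(0,0,150),(180,60,255)) if kind=="white" else cv2.inRange(h,(45,90,60),(85,255,255))
    n,_,st,ce=cv2.connectedComponentsWithStats(m)
    return [(st[i][4],*(ce[i]+[x0,y0]).round(1),*st[i][2:4]) for i in range(1,n) if st[i][4]>8]
def toolshift(s,target):
    return R.from_rotvec(s["tool_rot"]).inv().apply(np.array(target)-s["tcp_pos"])*100
E
python3 - <<'E'
from h import *
from cell import r
for n,b,k in (("top",(255,149),(233,210)),("scene",(246,246),(302,228))):
    c=dict(np.load(n+"1.npz")); 
    for kind,(u,v),z,w in (("white",b,.118,14),("green",k,.067,12)):
        for q in blob(c["img"],kind,u,v,w): print(n,kind,q,ray(c,q[1],q[2],z).round(4))
s=r.get_state(); print(R.from_rotvec(s["tool_rot"]).as_matrix().round(3))
E
```

```text
top white (np.int32(57), np.float64(253.8), np.float64(147.5), np.int32(9), np.int32(8)) [0.6311 0.0241 0.118 ]
top green (np.int32(35), np.float64(240.5), np.float64(199.6), np.int32(9), np.int32(5)) [0.4882 0.0652 0.067 ]
top green (np.int32(66), np.float64(233.0), np.float64(209.1), np.int32(9), np.int32(9)) [0.4601 0.0872 0.067 ]
scene white (np.int32(13), np.float64(234.5), np.float64(241.0), np.int32(8), np.int32(5)) [ 0.6434 -0.0058  0.118 ]
scene white (np.int32(62), np.float64(245.4), np.float64(243.7), np.int32(10), np.int32(8)) [0.6327 0.0227 0.118 ]
scene green (np.int32(53), np.float64(301.6), np.float64(226.3), np.int32(8), np.int32(8)) [0.4649 0.0885 0.067 ]
scene green (np.int32(16), np.float64(291.1), np.float64(234.4), np.int32(4), np.int32(6)) [0.5055 0.0813 0.067 ]
[[ 0.974  0.225 -0.   ]
 [ 0.225 -0.974  0.002]
 [ 0.    -0.002 -1.   ]]
```

```bash
python3 -m creep '[[[0,0,0],[62,-50.5,-4],-1],[[0,0,0],[62,-50.5,-4],-1],[[0,0,0],[62,-50.5,-4],-1],[[0,0,0],[62,-50.5,-4],-1],[[0,0,0],[62,-50.5,-4],-1]]' 20
```

```text
time: 0.52
tcp_pos: [0.2687, -0.4427, 0.2067]
tool_rot: [-3.12, -0.354, 0.0]
force: [1.0, -0.6, 0.3]
grip_width: 0.0257
grasp_force: 0.0
```

```bash
python3 -m creep '[[[0,0,0],[46,-37.4,-2.5],-1],[[0,0,0],[46,-37.4,-2.5],-1],[[0,0,0],[46,-37.4,-2.5],-1],[[0,0,0],[46,-37.4,-2.5],-1],[[0,0,0],[46,-37.4,-2.5],-1]]'; python3 -m creep '[[[0,0,0],[29.5,-24,-1],-1],[[0,0,0],[29.5,-24,-1],-1],[[0,0,0],[29.5,-24,-1],-1],[[0,0,0],[29.5,-24,-1],-1],[[0,0,0],[29.5,-24,-1],-1]]'
python3 -c "
from h import *
from cell import r
print(toolshift(r.get_state(),[.632,.0235,.2]))"
```

```text
time: 0.93
tcp_pos: [0.3966, -0.2784, 0.2158]
tool_rot: [-3.121, -0.355, 0.0]
force: [0.5, -0.3, 0.9]
grip_width: -0.0
grasp_force: 0.0
time: 1.35
tcp_pos: [0.5244, -0.1139, 0.2212]
tool_rot: [-3.121, -0.356, 0.001]
force: [0.6, -0.7, 0.4]
grip_width: 0.0001
grasp_force: 0.0
[ 13.574219   -10.97010006   2.11643531]
```

```bash
python3 -m creep '[[[0,0,0],[13,-10.5,2],-1],[[0,0,0],[13,-10.5,2],-1],[[0,0,0],[13,-10.5,2],-1],[[0,0,0],[13,-10.5,2],-1],[[0,0,0],[13,-10.5,2],-1]]'; python3 -m creep '[[[0,0,0],[0,0,0],-1],[[0,0,0],[0,0,0],-1]]'
python3 - <<'E'
from h import *
from cell import r
print(toolshift(r.get_state(),[.632,.0235,.13]))
c=r.camera("wrist"); cv2.imwrite("pics/w1.png",c["img"]); np.savez("w1.npz",**c)
print(c["origin"],c["attitude"])
E
```

```text
time: 1.77
tcp_pos: [0.6289, 0.0216, 0.199]
tool_rot: [-3.117, -0.364, 0.001]
force: [-0.7, -0.8, -0.4]
grip_width: 0.0001
grasp_force: 0.0
time: 1.93
tcp_pos: [0.6262, 0.0154, 0.2007]
tool_rot: [3.121, 0.357, -0.003]
force: [-0.3, -0.2, 0.6]
grip_width: -0.0001
grasp_force: 0.0
[ 0.76075833 -0.65438901  7.06525162]
[0.69813937 0.03184073 0.37785435] [ 2.26926604 -1.80100262 -0.27011912]
```

View pics/w1.png

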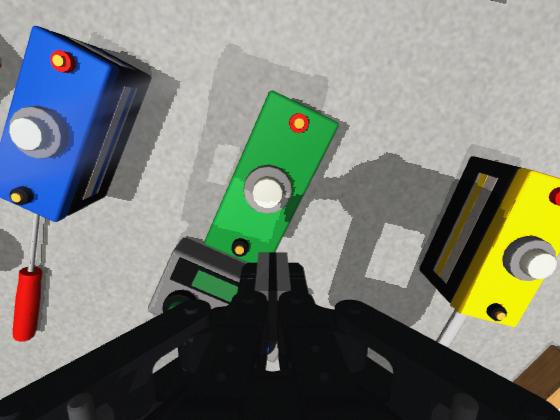

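The wrist view shows the green battery's button near (267,192) and the shut fingertips near (272,258), pointing short of it from this angle.

```bash
python3 - <<'E'
from h import *
from cell import r
c=dict(np.load("w1.npz"))
for q in blob(c["img"],"white",267,192,30):
    p=ray(c,q[1],q[2],.118); print(q,p)
    if q[0]>200: print(toolshift(r.get_state(),[p[0],p[1],.118]))
E
```

```text
(np.int32(56), np.float64(255.4), np.float64(174.6), np.int32(17), np.int32(14)) [0.6452197  0.03361308 0.118     ]
(np.int32(966), np.float64(264.5), np.float64(196.1), np.int32(38), np.int32(34)) [0.62946078 0.02256141 0.118     ]
[ 0.50350181 -0.69157005  8.31687619]
(np.int32(16), np.float64(287.1), np.float64(195.1), np.int32(5), np.int32(5)) [0.63448797 0.00473381 0.118     ]
```

```bash
python3 -m creep '[[[0,0,0],[0.65,-0.67,2],-1],[[0,0,0],[0.65,-0.67,4.5],-1],[[0,0,0],[0.65,-0.67,6.5],-1],[[0,0,0],[0.65,-0.67,7.3],-1],[[0,0,0],[0.65,-0.67,7.3],-1]]'; python3 -m creep '[[[0,0,0],[0,0,0],-1],[[0,0,0],[0,0,0],-1],[[0,0,0],[0,0,0],-1]]'
python3 - <<'E'
from h import *
from cell import r
c=r.camera("wrist"); cv2.imwrite("pics/w2.png",c["img"][100:400,130:430])
print(toolshift(r.get_state(),[.631,.0225,.118]))
E
```

```text
time: 2.4
tcp_pos: [0.629, 0.0222, 0.1259]
tool_rot: [-3.121, -0.352, 0.009]
force: [-0.2, 0.0, -0.3]
grip_width: 0.0002
grasp_force: 0.0
time: 2.65
tcp_pos: [0.6333, 0.023, 0.1309]
tool_rot: [3.121, 0.355, 0.006]
force: [0.3, -0.0, 0.0]
grip_width: 0.0003
grasp_force: 0.0
[-0.23001509  0.01332688  1.27230702]
```

View pics/w2.png

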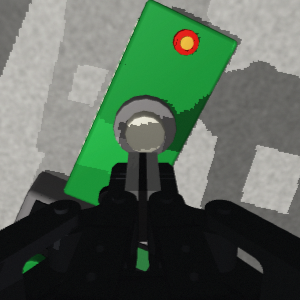

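The crop shows the fingertips at (143,152), just below the button's cap at (145,132) and in line with it. I'll let the motion settle and close in slowly.

```bash
python3 -m creep '[[[0,0,0],[0,0,0],-1],[[0,0,0],[0,0,0],-1],[[0,0,0],[0,0,0],-1],[[0,0,0],[0,0,0],-1]]';python3 -m creep '[[[0,0,0],[-0.05,0,0.3],-1],[[0,0,0],[-0.05,0,0.5],-1],[[0,0,0],[-0.05,0,0.7],-1],[[0,0,0],[-0.05,0,0.7],-1],[[0,0,0],[-0.05,0,0.7],-1]]'
```

```text
time: 3.03
tcp_pos: [0.6319, 0.0236, 0.1288]
tool_rot: [3.121, 0.356, 0.0]
force: [-0.1, -0.7, 0.1]
grip_width: 0.0004
grasp_force: 0.0
time: 3.45
tcp_pos: [0.631, 0.0234, 0.121]
tool_rot: [-3.121, -0.355, 0.001]
force: [-0.6, 0.0, 0.2]
grip_width: -0.0001
grasp_force: 0.0
```

Settled at 0.121. Now I'll press in small steps.

```bash
python3 -m creep '[[[0,0,0],[0,0,0.15],-1],[[0,0,0],[0,0,0.3],-1],[[0,0,0],[0,0,0.45],-1],[[0,0,0],[0,0,0.5],-1],[[0,0,0],[0,0,0.5],-1]]'; python3 -m creep '[[[0,0,0],[0,0,0.1],-1],[[0,0,0],[0,0,0.2],-1],[[0,0,0],[0,0,0.3],-1],[[0,0,0],[0,0,0.3],-1]]'
```

```text
time: 3.87
tcp_pos: [0.6311, 0.0234, 0.1163]
tool_rot: [-3.121, -0.356, 0.001]
force: [1.0, -0.0, -0.8]
grip_width: -0.0001
grasp_force: 0.0
time: 4.2
tcp_pos: [0.6311, 0.0234, 0.1132]
tool_rot: [-3.121, -0.356, 0.001]
force: [0.6, -0.0, -0.5]
grip_width: 0.0
grasp_force: 0.0
```

No contact force yet, so I'll check with a picture.

```bash
python3 - <<'E'
from h import *
from cell import r
c=r.camera("wrist"); d=r.camera("scene")
a=cv2.resize(c["img"][140:300,190:350],(400,400)); b=cv2.resize(d["img"][190:290,195:295],(400,400),interpolation=cv2.INTER_CUBIC)
cv2.imwrite("pics/w3.png",np.hstack([a,b])); s=r.get_state(); print(s["tcp_pos"],s["force"],s["wrist_torque"])
E
```

```text
[0.63124488 0.02339617 0.11346644] [-0.35032946 -0.21085437  0.08780099] [ 0.00055696 -0.02935412 -0.01600277]
```

View pics/w3.png

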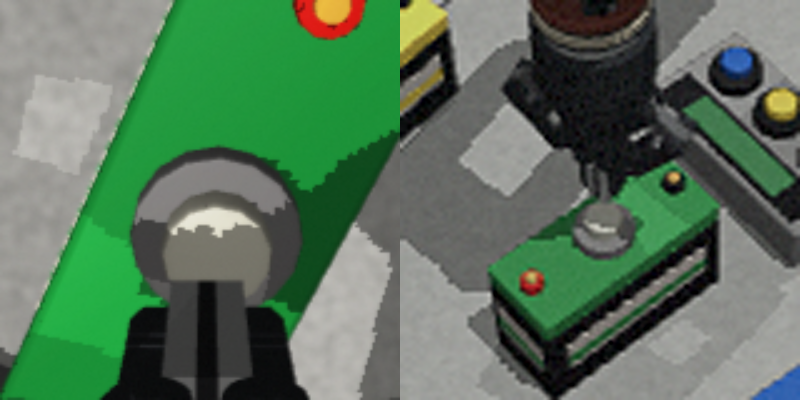

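The wrist crop shows the tip's edge at (207,280), short of the cap's centre (217,250). The scene crop shows the tip at or behind the cap. Depth readings will show where the tip really is.

```bash
python3 - <<'E'
from h import *
from cell import r
for n,pts in (("wrist",[(272,254),(268,254),(278,254),(272,258),(276,226),(278,246),(276,238),(276,203)]),("scene",[(243,239),(244,241),(243,236),(246,247),(246,243)])):
    c=r.camera(n); A=R.from_rotvec(c["attitude"]).as_matrix()
    for u,v in pts:
        z=c["z_map"][v,u]; p=np.array(c["origin"])+A@np.array([(u-c["cx"])/c["fx"]*z,(v-c["cy"])/c["fy"]*z,z]); print(n,u,v,c["img"][v,u],p.round(4))
E
```

```text
wrist 272 254 [11 11 10] [0.6414 0.0256 0.1546]
wrist 268 254 [57 58 58] [0.641  0.0274 0.1545]
wrist 278 254 [57 58 57] [0.6416 0.0229 0.1537]
wrist 272 258 [9 9 8] [0.6413 0.0256 0.1584]
wrist 276 226 [211 227 229] [0.6417 0.0234 0.117 ]
wrist 278 246 [104 115 117] [0.6308 0.0197 0.1185]
wrist 276 238 [106 118 120] [0.635  0.0219 0.1179]
wrist 276 203 [72 74 74] [0.6516 0.0256 0.1052]
scene 243 239 [41 73 29] [ 0.6142 -0.0018  0.0973]
scene 244 241 [107 116 116] [0.6296 0.0156 0.1207]
scene 243 236 [40 40 39] [0.6449 0.0276 0.1711]
scene 246 247 [190 202 200] [0.6394 0.0301 0.117 ]
scene 246 243 [107 116 114] [0.6304 0.0228 0.1186]
```

By depth, the cap is still up (z≈0.118). The fingertip is centred over it, but its lower edge is at about z≈0.152, so the real tip is higher than the reported TCP. I'll go down 2.8 cm and measure again.

```bash
python3 -m creep '[[[0,0,0],[0,0,0.7],-1],[[0,0,0],[0,0,1.4],-1],[[0,0,0],[0,0,2.1],-1],[[0,0,0],[0,0,2.6],-1],[[0,0,0],[0,0,2.6],-1]]'; python3 -m creep '[[[0,0,0],[0,0,0],-1],[[0,0,0],[0,0,0],-1],[[0,0,0],[0,0,0],-1]]'; python3 - <<'E'
from h import *
from cell import r
c=r.camera("wrist"); A=R.from_rotvec(c["attitude"]).as_matrix()
for v in range(216,262,3):
    u=277;z=c["z_map"][v,u]; p=np.array(c["origin"])+A@np.array([(u-c["cx"])/c["fx"]*z,(v-c["cy"])/c["fy"]*z,z]); print(v,c["img"][v,u],p.round(4))
cv2.imwrite("pics/w4.png",cv2.resize(c["img"][140:300,190:350],(400,400)))
E
```

```text
time: 4.82
tcp_pos: [0.6296, 0.0235, 0.0851]
tool_rot: [-3.121, -0.355, 0.006]
force: [-0.3, 0.8, 0.2]
grip_width: 0.0005
grasp_force: 0.0
time: 5.07
tcp_pos: [0.6317, 0.0233, 0.088]
tool_rot: [3.121, 0.355, 0.001]
force: [-0.0, 0.5, -0.2]
grip_width: 0.0003
grasp_force: 0.0
216 [46 46 47] [0.6521 0.0253 0.1042]
219 [131 131 135] [0.6514 0.0252 0.1068]
222 [127 128 129] [0.6501 0.0249 0.1076]
225 [126 127 129] [0.6479 0.0244 0.1059]
228 [128 127 131] [0.6472 0.0242 0.1083]
231 [126 126 129] [0.6453 0.0238 0.1076]
234 [69 76 79] [0.6444 0.0236 0.1095]
237 [77 85 87] [0.6444 0.0236 0.1136]
240 [105 116 118] [0.6446 0.0238 0.118 ]
243 [209 226 228] [0.6429 0.0233 0.1175]
246 [200 216 219] [0.6416 0.023  0.1182]
249 [107 117 120] [0.6405 0.0228 0.1191]
252 [76 81 81] [0.6419 0.0232 0.1258]
255 [58 59 58] [0.6427 0.0235 0.1309]
258 [57 57 57] [0.6425 0.0235 0.1336]
261 [57 59 58] [0.6419 0.0234 0.1353]
```

View pics/w4.png

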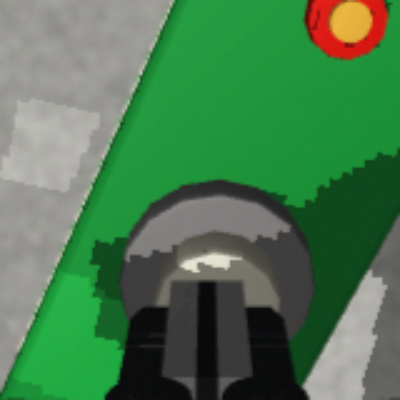

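The tip is now centred over the cap with a gap of about 8–9 mm. Stepping down with force feedback.

```bash
python3 -m creep '[[[0,0,0],[0,0,0.2],-1],[[0,0,0],[0,0,0.4],-1],[[0,0,0],[0,0,0.6],-1],[[0,0,0],[0,0,0.8],-1],[[0,0,0],[0,0,0.8],-1]]'; python3 -m creep '[[[0,0,0],[0,0,0.1],-1],[[0,0,0],[0,0,0.2],-1],[[0,0,0],[0,0,0.3],-1],[[0,0,0],[0,0,0.3],-1]]'
```

```text
time: 5.53
tcp_pos: [0.6317, 0.0234, 0.0798]
tool_rot: [3.121, 0.356, 0.001]
force: [0.4, 0.1, 3.7]
grip_width: 0.0002
grasp_force: 1.6
time: 5.87
tcp_pos: [0.6317, 0.0234, 0.0769]
tool_rot: [3.121, 0.355, 0.001]
force: [-1.6, -0.4, 4.6]
grip_width: -0.0003
grasp_force: 2.3
```

```bash
python3 -m creep '[[[0,0,0],[0,0,0.1],-1],[[0,0,0],[0,0,0.1],-1]]'; python3 -m creep '[[[0,0,0],[0,0,0.1],-1],[[0,0,0],[0,0,0.1],-1]]'
```

```text
time: 6.03
tcp_pos: [0.6317, 0.0234, 0.0767]
tool_rot: [3.121, 0.355, 0.001]
force: [-1.9, 0.1, 7.6]
grip_width: 0.0
grasp_force: 3.8
time: 6.2
tcp_pos: [0.6318, 0.0233, 0.0766]
tool_rot: [3.121, 0.356, 0.001]
force: [-3.3, 0.7, 11.0]
grip_width: -0.0002
grasp_force: 5.6
```

Bottomed out: the TCP stopped while the force rose. I'll ease off slightly, hold, then release.

```bash
python3 -m creep '[[[0,0,0],[0,0,-0.08],-1],[[0,0,0],[0,0,-0.08],-1],[[0,0,0],[0,0,-0.08],-1],[[0,0,0],[0,0,-0.08],-1],[[0,0,0],[0,0,-0.08],-1]]'; python3 -m creep '[[[0,0,0],[0,0,0],-1],[[0,0,0],[0,0,0],-1],[[0,0,0],[0,0,0],-1],[[0,0,0],[0,0,0],-1],[[0,0,0],[0,0,0],-1]]'; python3 -m creep '[[[0,0,0],[0,0,-0.4],-1],[[0,0,0],[0,0,-0.8],-1],[[0,0,0],[0,0,-1.5],-1],[[0,0,0],[0,0,-3],-1],[[0,0,0],[0,0,-5],-1]]'
python3 -c "
from h import *
from cell import r
print(toolshift(r.get_state(),[.4625,.088,.09]))"
```

```text
time: 6.62
tcp_pos: [0.6318, 0.0234, 0.0766]
tool_rot: [3.121, 0.356, 0.001]
force: [-2.2, 0.1, 6.9]
grip_width: 0.0002
grasp_force: 4.0
time: 7.03
tcp_pos: [0.6317, 0.0234, 0.0766]
tool_rot: [3.121, 0.355, 0.001]
force: [-1.0, 0.0, 7.8]
grip_width: -0.0
grasp_force: 4.0
time: 7.45
tcp_pos: [0.6284, 0.0236, 0.1227]
tool_rot: [-3.12, -0.355, 0.011]
force: [0.8, 0.6, -0.8]
grip_width: 0.0001
grasp_force: 0.0
[-14.69195829  -9.99909675   3.39195249]
```

```bash
python3 -m creep '[[[0,0,0],[-14.9,-10,0],-1],[[0,0,0],[-14.9,-10,0],-1],[[0,0,0],[-14.9,-10,0],-1],[[0,0,0],[-14.9,-10,0],-1],[[0,0,0],[-14.9,-10,0],-1]]'; python3 -m creep '[[[0,0,0],[0,0,1],-1],[[0,0,0],[0,0,2],-1],[[0,0,0],[0,0,3],-1],[[0,0,0],[0,0,3],-1],[[0,0,0],[0,0,3],-1]]';python3 -m creep '[[[0,0,0],[0,0,0],-1],[[0,0,0],[0,0,0],-1],[[0,0,0],[0,0,0],-1]]'; python3 - <<'E'
from h import *
from cell import r
c=r.camera("wrist"); s=r.get_state()
cv2.imwrite("pics/w5.png",c["img"])
for q in blob(c["img"],"green",272,220,70):
    p=ray(c,q[1],q[2],.067); print(q,p.round(4),toolshift(s,[p[0],p[1],.035]))
print(toolshift(s,[.4625,.088,.035]))
E
```

```text
time: 7.87
tcp_pos: [0.4559, 0.0888, 0.1226]
tool_rot: [-3.119, -0.358, 0.015]
force: [-0.6, 0.2, -1.0]
grip_width: 0.0001
grasp_force: 0.0
time: 8.28
tcp_pos: [0.4637, 0.0868, 0.094]
tool_rot: [-3.121, -0.354, 0.004]
force: [-0.1, -0.2, 0.2]
grip_width: 0.0001
grasp_force: 0.0
time: 8.53
tcp_pos: [0.4645, 0.0871, 0.0958]
tool_rot: [3.121, 0.355, 0.001]
force: [-0.3, 0.1, 0.6]
grip_width: -0.0005
grasp_force: 0.0
(np.int32(1539), np.float64(319.9), np.float64(180.4), np.int32(50), np.int32(52)) [0.5002 0.0639 0.067 ] [2.96188281 3.07320737 6.08365656]
(np.int32(888), np.float64(273.5), np.float64(225.8), np.int32(33), np.int32(34)) [0.4634 0.0858 0.067 ] [-0.12895985  0.10962542  6.08035522]
[-0.1713383  -0.12261846  6.08027577]
```

View pics/w5.png

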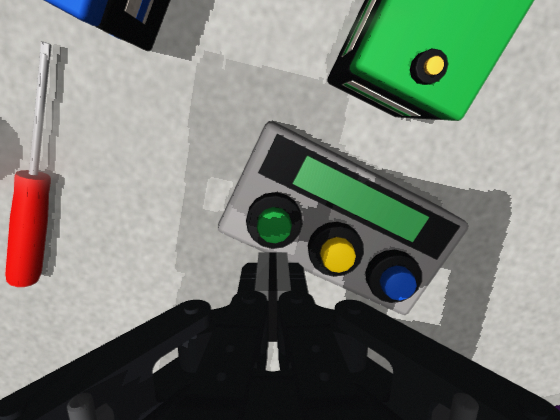

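The wrist view shows the green key at (273,226) in line with the fingertips at (272,258). The yellow key at (338,252) is clear of them.

```bash
python3 -m creep '[[[0,0,0],[-0.12,0,1.5],-1],[[0,0,0],[-0.12,0,3],-1],[[0,0,0],[-0.12,0,4.5],-1],[[0,0,0],[-0.12,0,5.3],-1],[[0,0,0],[-0.12,0,5.3],-1]]';python3 -m creep '[[[0,0,0],[0,0,0],-1],[[0,0,0],[0,0,0],-1],[[0,0,0],[0,0,0],-1],[[0,0,0],[0,0,0],-1]]'; python3 -m creep '[[[0,0,0],[0,0,0.2],-1],[[0,0,0],[0,0,0.4],-1],[[0,0,0],[0,0,0.6],-1],[[0,0,0],[0,0,0.8],-1],[[0,0,0],[0,0,0.8],-1]]'; python3 -c "
from cell import r
print(r.get_state()['tcp_pos'])"
```

```text
time: 9.0
tcp_pos: [0.4607, 0.087, 0.0407]
tool_rot: [-3.121, -0.355, 0.006]
force: [-0.2, -0.6, -0.4]
grip_width: -0.0001
grasp_force: 0.0
time: 9.33
tcp_pos: [0.4635, 0.0871, 0.0434]
tool_rot: [3.121, 0.355, 0.003]
force: [0.6, -0.4, -0.4]
grip_width: -0.0003
grasp_force: 0.0
time: 9.75
tcp_pos: [0.4619, 0.087, 0.0337]
tool_rot: [-3.121, -0.356, 0.002]
force: [0.3, 0.4, -0.1]
grip_width: 0.0002
grasp_force: 0.0
[0.46188292 0.08703743 0.03374249]
```

```bash
python3 -m creep '[[[0,0,0],[0,0,0.15],-1],[[0,0,0],[0,0,0.3],-1],[[0,0,0],[0,0,0.45],-1],[[0,0,0],[0,0,0.45],-1]]';python3 -m creep '[[[0,0,0],[0,0,0.1],-1],[[0,0,0],[0,0,0.2],-1],[[0,0,0],[0,0,0.2],-1]]'
```

```text
time: 10.08
tcp_pos: [0.4625, 0.0871, 0.0299]
tool_rot: [-3.121, -0.356, 0.0]
force: [-1.3, -0.5, 3.3]
grip_width: -0.0002
grasp_force: 1.5
time: 10.33
tcp_pos: [0.4625, 0.0871, 0.028]
tool_rot: [-3.121, -0.356, -0.0]
force: [-1.5, -0.6, 4.6]
grip_width: -0.0002
grasp_force: 2.0
```

```bash
python3 -m creep '[[[0,0,0],[0,0,0.1],-1],[[0,0,0],[0,0,0.2],-1],[[0,0,0],[0,0,0.2],-1]]';python3 -m creep '[[[0,0,0],[0,0,0.1],-1],[[0,0,0],[0,0,0.1],-1],[[0,0,0],[0,0,0.1],-1]]'
```

```text
time: 10.58
tcp_pos: [0.4625, 0.0871, 0.0266]
tool_rot: [-3.121, -0.356, 0.001]
force: [-3.9, -0.0, 8.3]
grip_width: -0.0002
grasp_force: 4.4
time: 10.83
tcp_pos: [0.4626, 0.0871, 0.0265]
tool_rot: [3.121, 0.356, -0.002]
force: [-5.7, -0.7, 14.7]
grip_width: 0.0003
grasp_force: 7.4
```

The key bottomed out at 0.0265. I'll release and lift clear.

```bash
python3 -m creep '[[[0,0,0],[0,0,-0.5],-1],[[0,0,0],[0,0,-1],-1],[[0,0,0],[0,0,-2.5],-1],[[0,0,0],[0,0,-5.5],-1],[[0,0,0],[0,0,-9],-1]]';python3 -m creep '[[[0,0,0],[0,0,-3],-1],[[0,0,0],[0,0,-5],-1],[[0,0,0],[0,0,-5],-1],[[0,0,0],[0,0,-5],-1],[[0,0,0],[0,0,-5],-1]]';python3 -m creep '[[[0,0,0],[0,0,0],-1],[[0,0,0],[0,0,0],-1],[[0,0,0],[0,0,0],-1]]'; python3 - <<'E'
from h import *
from cell import r
c=r.camera("scene"); cv2.imwrite("pics/s2.png",c["img"])
a=dict(np.load("scene1.npz"))
for k,(u,v) in (("white",(246,246)),("green",(302,228))): print(k,blob(a["img"],k,u,v,14),blob(c["img"],k,u,v,14))
E
```

```text
time: 11.25
tcp_pos: [0.4598, 0.0869, 0.113]
tool_rot: [-3.121, -0.355, 0.009]
force: [0.3, -0.3, 0.4]
grip_width: 0.0002
grasp_force: 0.0
time: 11.67
tcp_pos: [0.4616, 0.087, 0.1635]
tool_rot: [-3.121, -0.355, 0.003]
force: [0.7, -0.1, 0.3]
grip_width: -0.0
grasp_force: 0.0
time: 11.92
tcp_pos: [0.4614, 0.087, 0.1633]
tool_rot: [-3.121, -0.355, 0.005]
force: [0.3, 0.3, 0.2]
grip_width: -0.0001
grasp_force: 0.0
white [(np.int32(13), np.float64(234.5), np.float64(241.0), np.int32(8), np.int32(5)), (np.int32(62), np.float64(245.4), np.float64(243.7), np.int32(10), np.int32(8))] [(np.int32(125), np.float64(238.5), np.float64(236.2), np.int32(19), np.int32(14)), (np.int32(63), np.float64(245.3), np.float64(243.7), np.int32(10), np.int32(8))]
green [(np.int32(53), np.float64(301.6), np.float64(226.3), np.int32(8), np.int32(8)), (np.int32(35), np.float64(289.7), np.float64(234.1), np.int32(6), np.int32(10))] [(np.int32(55), np.float64(301.5), np.float64(226.3), np.int32(8), np.int32(8)), (np.int32(36), np.float64(289.7), np.float64(234.0), np.int32(6), np.int32(10))]
```

View pics/s2.png

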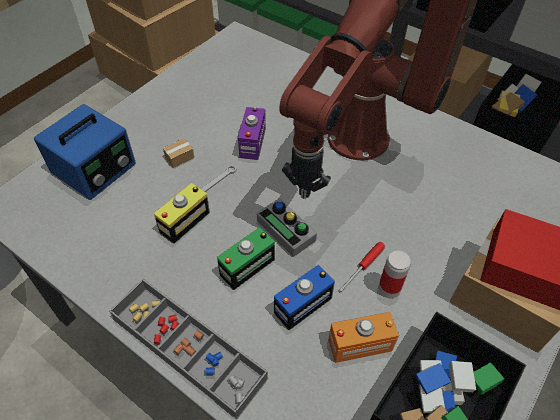

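The final scene view shows the green battery's button at (245,244) and the green key at (302,226), both up and where they started. Everything else is in place and the hand is clear at (305,190).

```bash
python3 -c "
from cell import r
print(r.hand_in())"
```

```text
the job is handed in; nothing more can be done
None
```

I pressed the green battery's test button fully down for about a second (peak force reading 11 N), then pressed and released the console's green key; nothing else appears to have moved, the hand is clear, and the job was handed in at about 12 s, with no verdict returned.

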